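Fit the outlet elbow to the clamped filter port

ROBOT

A 6-joint arm with a two-finger parallel gripper is mounted at the origin on the work surface. World frame = base frame: x ahead of the robot, y to its left, z up, the work surface at z = 0. Lengths are in m, angles in rad, forces in N, time in s.
With the tool pointing down it reaches from about 0.275 to 0.825 m from the base axis. Payload 4.9 kg.
Tool frame: the origin (TCP) lies midway between the tips of the shut fingers; the grasp point (between the pads) lies 19 mm behind it (grip_point_offset is the distance from the TCP to the grasp point, in m); z points along the fingers, x is the direction in which the jaws open and shut, and the axes are right-handed (so a half turn about z gives the same grasp; the last joint's range is limited). The gripper opens to 85 mm and grips with 20 to 120 N. Pads are 22 mm wide; open, the fingers measure 114 mm over their backs; the gripper's body (76 mm by 85 mm) begins 54 mm behind the grasp point. The pads swing forward as they close: fully open they stand 13 mm farther back than shut.
Start: joints at [1.03, 0.326, -0.193, 1.052, 0, 1.437], TCP at [0.218, 0.505, 0.231] pointing down, gripper open.
Joint ranges: [-2.65, 2.65], [-0.97, 1.79], [-1.3, 1.35], [-1.93, 2.1], [-1.47, 1.37], [-3.14, 3.14]. Speed limits (rad/s): [2.57, 2.57, 3.14, 3.14, 3.14, 3.14].

INTERFACE

Orientations are given as a rotation vector (axis times angle).
In Python, from cell import * gives the robot as it stands. Calls block until the motion is done:
- movep(position, orientation): joint-space move of the TCP to a pose.
- move_l(position, velocity=0.15, rot=None, until_force=None): straight line of the TCP; rot=None keeps the orientation; velocity is the mean speed in m/s. With until_force (N) it stops when the force on the tool has changed by that much, and returns True; else False.
- set_joints(angles): joint-space move.
- let_go() and grab(newtons=None): open the fingers fully, or close them until they stop; newtons is the grip in N (None keeps the last).
- sleep(seconds).
- ik(position, orientation): joint angles nearest the present ones, or None.
- get_state(): the state.
- grab_frame(name): name is "scene" or "side" or "wrist"; returns a dict with "img" (384x512x3 uint8, red, green, blue), "fx", "fy", "cx", "cy" (pixels), "k1" (the pictures are not rectified: a ray, as slopes to the right and down, at radius r is drawn at 1 + k1 r^2 times it, then the intrinsics apply), "cam_to_world" (4x4, takes a point from camera to world coordinates); the wrist camera has in their place "T_tool_cam" (4x4, takes a point from camera to tool coordinates, whose origin is the TCP and whose axes are the tool frame's). Camera axes: x right, y down, z forward; pixel columns grow to the right and rows downward; lengths in m; the calibration is good to about 2 mm. A picture is of the moment at which its call begins: read the wrist's pose just before it. There is no depth.
A pose or a line that the arm cannot do raises MotionError and nothing moves.
- sign_off(): hands the job in, once; it reports no verdict.
Trained networks look in the newest picture that a camera, given by its name, has taken for a name from the list of things; names that differ only in an ending like _2 or _b are one class to them, and where a whole thing is asked for, a point or a joint stands for the part that bears it (a point fixed in the world has none). Each returns a list of dicts, best first, with "score" (0 to 1); they miss things now and then, are a little off and sometimes report something else, mostly with a low value. They report only what shows in the picture. A call takes as long as a camera call. They do not tell look-alikes from the thing itself.
- spot_in(camera, name): "centre" ([column, row] in pixels, amid what is visible of it).
- silhouettes(camera, name): "mask" (384x512 bool, what is visible of it) and "centre" ([column, row] in pixels, amid what is visible of it).
- tip_of(camera, name): "centre" ([column, row] in pixels: a listed point, or the origin of a listed thing).
The state is a dict: "clock": time; "q": joint angles; "joint_velocities": joint speeds; "tau": joint torques, N m; "position": TCP position; "eef_rot": TCP orientation; "contact_force": force on the tool from outside, world axes, zero at the start; "wrist_torque": the same for the moment, N m; "finger_gap": opening from 0.0 (shut) to 1.0 (fully open).
Only numpy, scipy, OpenCV 4.12 (cv2) and the standard library are available. Lean on these libraries where they do the work, as an engineer would, in place of code of your own. Each camera call takes 0.05 s, during which the arm holds its last target. There are 200 camera calls.

TASK

Pull the plug out of the clamped port and leave it in the shallow white tray, then fit the elbow fitting (not the straight one), kept upright, into the port with its outlet towards the magnifier post and screw it clockwise until it tightens, stopping with the outlet straight over the black index rib; do not force it well past the rib. Let go of the elbow, then swing the magnifier so that its lens is centred over the port, and leave it there. Do not knock the other glassware and fittings about.

Things in the scene. Friction and masses are not known exactly. Their poses are not given: they have to be found in the camera images.
- port (a point): Centre of the port's mouth on the flat top of a grey block, 72 x 72 mm, 74 mm above the table. Frame: z up, +x to the magnifier post 170 mm away. A black index rib lies on the base plate on the -y side. The mouth, in an 8 mm thick lip: 33 mm bore with a key slot 21.5 mm wide on the +x side and one 13.5 mm wide on the -x side. The threaded insert's floor is 18 mm below. The plug starts in it.
- thread (a joint): Turn of the threaded insert in the port, rad: 0 with its slots under the mouth's, growing clockwise seen from above as the fitting turns it, sinking 2 mm per rad. Takes 0.2 N m; after about 1.1 rad the seal drags too and it takes 0.4 N m. It stays where it is left. Past 1.85 is too far. Lugs have 1.25 mm play each side, so it lags the fitting by up to 0.1 rad. A quarter turn brings the outlet from the post to over the rib.
- plug_mid (a point): White plastic plug in the port, 54 mm high, 60 g; point on its axis half-way up. x along its flat grip. Stem 30 mm thick reaches 14 mm into the port (1.5 mm play); flange 54 mm wide, 6 mm thick, lies on the block; above it an upright grip 44 mm long (x), 16 mm thick (y), 34 mm high, its top 27 mm above this point.
- plug: The plug; origin at the centre of its foot.
- tray_in (a point): Centre of the inner floor (5 mm above the table) of a shallow white open tray, 150 x 150 mm, 35 mm high, walls 5 mm. Heavy enough to stay put.
- elbow_mid (a point): Steel elbow fitting standing on its foot, 90 mm high, 280 g; point on its vertical axis half-way up. x along the side outlet, z up. Square body 38 x 38 mm from 28 to 90 mm above the foot, sides facing x and y, the y sides free to grip. Lowered into the port it rests with its foot 18 mm below the mouth, flange 4 mm clear of the block; a quarter turn brings it 3 mm lower.
- rig: Aluminium base plate, 12 mm thick, 290 x 150 mm, fixed to the table; carries the port block, held between steel clamp jaws 50 mm high on its x sides, and the magnifier post (22 mm thick; hub on top to 186 mm). Origin on the table under the port's centre; axes as the port's.
- outlet_tip (a point): Free end of the elbow's ridged side outlet (25 mm thick), 80 mm from the elbow's axis and 60 mm above its foot.
- magnifier (a joint): Angle of the magnifier arm about its post, rad: 0 with the lens exactly over the port, growing as the arm swings to the port's +y side (clockwise from above). It stays where it is left: friction about 0.22 N m. The pivot is 170 mm from the port along the port's +x.
- lens (a point): Centre of the lens of the magnifier, a 96 mm wide white ring with glass, 178 mm above the table, on a flat arm, 170 mm from the pivot. It passes about 28 mm above the fitted elbow.
- lens_knob (a point): Middle of the upright black knob on the magnifier arm, the part to take hold of: 20 mm thick, 105 mm from the pivot, between pivot and lens. This point is 203 mm above the table; the knob stands 42 mm high, 182 to 224 mm above the table, on the arm.
- straight_mid (a point): Bystander: straight fitting of the same steel, the same stem and square body as the elbow, but its outlet goes straight up (151 mm high). The point is on its axis, 45 mm above its foot. Leave it.
- bottle_mid (a point): Bystander: amber bottle, 64 mm wide, 150 mm high; point on its axis 75 mm up.
- beaker_mid (a point): Bystander: glass beaker, 68 mm wide, 90 mm high; point on its axis 45 mm up.
- jar_mid (a point): Bystander: white jar, 70 mm wide, 80 mm high; point on its axis 40 mm up.
- elbow: The elbow fitting; origin at the centre of its foot. Foot: round stem 30 mm thick, 22 mm long, under a flange 56 mm wide, 6 mm thick. At the bottom 9 mm of the stem two lugs reach 24 mm from the axis: 18 mm wide under the outlet, 10 mm wide opposite, so it enters the port one way only, outlet to the post.
Things that resemble listed ones, but are neither listed nor needed, are in the scene too. What is shaped like the plug but green or red is not meant. What is shaped like the elbow but green is not meant.

How it is judged:
By the outcome, as a careful person would: the job done as asked, in the order asked, and still so for the second after the job is handed in, with the robot touching nothing.
It also fails if it takes over 72 s, if anything falls off the work surface, if the arm or the gripper's body presses on something with over 40 N, if the wrist force passes 120 N, or if a joint passes its speed limit or range.

## Working session

There is one attempt and no reset: what is moved stays moved. The work goes in short steps, each a Python script; the robot and the scene stay as the last script left them, time stands still between calls to the robot, and variables do not carry over. Pictures are saved under pics/ and viewed, about 8 in all and at most 12, crops included, and the job is handed in when it is done.

```bash
mkdir -p pics; ls; python3 - <<'E'
from cell import *
import cv2,numpy as np
s=get_state();print({k:np.round(v,3) for k,v in s.items()})
ims=[]
for c in("scene","side"):
    f=grab_frame(c);cv2.imwrite(f"pics/{c}0.png",f["img"][:,:,::-1])
    print(c,f["fx"],f["fy"],f["cx"],f["cy"],f["k1"],np.round(f["cam_to_world"],3).tolist())
    for n in["port","plug_mid","tray_in","elbow_mid","outlet_tip","lens","lens_knob","straight_mid","bottle_mid","beaker_mid","jar_mid","rig"]:
        print(c,n,[(np.round(d["centre"]).astype(int).tolist(),round(d["score"],2)) for d in tip_of(c,n)][:4])
E
```

```text
pics
{'clock': np.float64(0.0), 'q': array([ 1.03 ,  0.327, -0.194,  1.052, -0.   ,  1.437]), 'joint_velocities': array([ 0.   ,  0.   , -0.   ,  0.001,  0.   ,  0.   ]), 'tau': array([ 0.0000e+00, -4.4341e+01,  2.6244e+01,  1.6000e-02, -0.0000e+00,
       -0.0000e+00]), 'position': array([0.217, 0.505, 0.23 ]), 'eef_rot': array([ 2.624,  1.726, -0.003]), 'contact_force': array([-0.015,  0.826,  0.059]), 'wrist_torque': array([-0.012, -0.019, -0.008]), 'finger_gap': np.float64(1.002)}
scene 431.69631754742386 431.69631754742386 255.7291863572207 185.03711745552218 -0.14075443794254983 [[0.657, 0.488, -0.575, 1.388], [0.754, -0.414, 0.51, -0.787], [0.011, -0.769, -0.639, 1.112], [0.0, 0.0, 0.0, 1.0]]
scene port [([268, 186], 0.76), ([219, 218], 0.25)]
scene plug_mid [([220, 194], 0.7), ([266, 183], 0.64), ([192, 286], 0.62), ([249, 170], 0.5)]
scene tray_in [([309, 170], 0.6)]
scene elbow_mid [([195, 256], 0.86), ([140, 265], 0.73)]
scene outlet_tip [([162, 257], 0.97)]
scene lens [([308, 156], 0.95)]
scene lens_knob [([307, 161], 0.82)]
scene straight_mid [([223, 218], 0.76)]
scene b
[... 286 characters left out ...]
 [-0.072, 0.746, -0.662, 0.882], [0.019, -0.662, -0.749, 1.148], [0.0, 0.0, 0.0, 1.0]]
side port [([283, 226], 0.57)]
side plug_mid [([332, 251], 0.83), ([322, 202], 0.74), ([283, 222], 0.73)]
side tray_in [([285, 324], 0.59)]
side elbow_mid [([288, 115], 0.77), ([264, 142], 0.63), ([237, 122], 0.6)]
side outlet_tip [([243, 134], 0.9), ([278, 123], 0.71)]
side lens [([255, 245], 0.75), ([281, 220], 0.39), ([237, 121], 0.32)]
side lens_knob [([242, 225], 0.75)]
side straight_mid [([287, 177], 0.93)]
side bottle_mid [([221, 168], 0.64)]
side beaker_mid [([237, 120], 0.79), ([281, 227], 0.17)]
side jar_mid [([188, 347], 0.68), ([288, 175], 0.49), ([288, 323], 0.42)]
side rig [([286, 241], 0.8)]
```

```bash
python3 - <<'E'
import cv2
for c,(x0,x1,y0,y1) in dict(scene=(90,440,90,350),side=(130,430,60,384)).items():
    i=cv2.imread(f"pics/{c}0.png")[y0:y1,x0:x1]
    s=min(800/i.shape[1],600/i.shape[0]);print(c,s,x0,y0)
    cv2.imwrite(f"pics/{c}0c.png",cv2.resize(i,None,fx=s,fy=s,interpolation=2))
E
cat > h.py <<'E'
from cell import *
import numpy as np,cv2
from scipy.spatial.transform import Rotation as R
def ray(f,p,T=None):
    T=f["cam_to_world"] if T is None else T
    K=np.array([[f["fx"],0,f["cx"]],[0,f["fy"],f["cy"]],[0,0,1]])
    u=cv2.undistortPoints(np.array([[p]],float),K,np.array([f["k1"],0,0,0,0.]))[0,0]
    T=np.array(T);return T[:3,3],T[:3,:3]@np.array([u[0],u[1],1])
def onz(f,p,z,T=None):
    o,d=ray(f,p,T);return o+d*(z-o[2])/d[2]
def tri(a,b):
    (o1,d1),(o2,d2)=a,b;A=np.stack([d1,-d2],1)
    t=np.linalg.lstsq(A,o2-o1,rcond=None)[0];p,q=o1+d1*t[0],o2+d2*t[1]
    return (p+q)/2,np.linalg.norm(p-q)
def down(yaw):  # tool pointing down; jaw axis x at world angle yaw
    return R.from_matrix(np.array([[np.cos(yaw),np.sin(yaw),0],[np.sin(yaw),-np.cos(yaw),0],[0,0,-1]])).as_rotvec()
def wristf():
    s=get_state();f=grab_frame("wrist");T=np.eye(4);T[:3,:3]=R.from_rotvec(s["eef_rot"]).as_matrix();T[:3,3]=s["position"]
    return f,T@np.array(f["T_tool_cam"])
def proj(f,P,T=None):
    T=np.linalg.inv(np.array(f["cam_to_world"] if T is None else T))
    K=np.array([[f["fx"],0,f["cx"]],[0,f["fy"],f["cy"]],[0,0,1]])
    return cv2.projectPoints(np.array(P,float).reshape(-1,1,3),cv2.Rodrigues(T[:3,:3])[0],T[:3,3],K,np.array([f["k1"],0,0,0,0.]))[0][:,0]
E
```

```text
scene 2.2857142857142856 90 90
side 1.8518518518518519 130 60
```

View pics/scene0c.png

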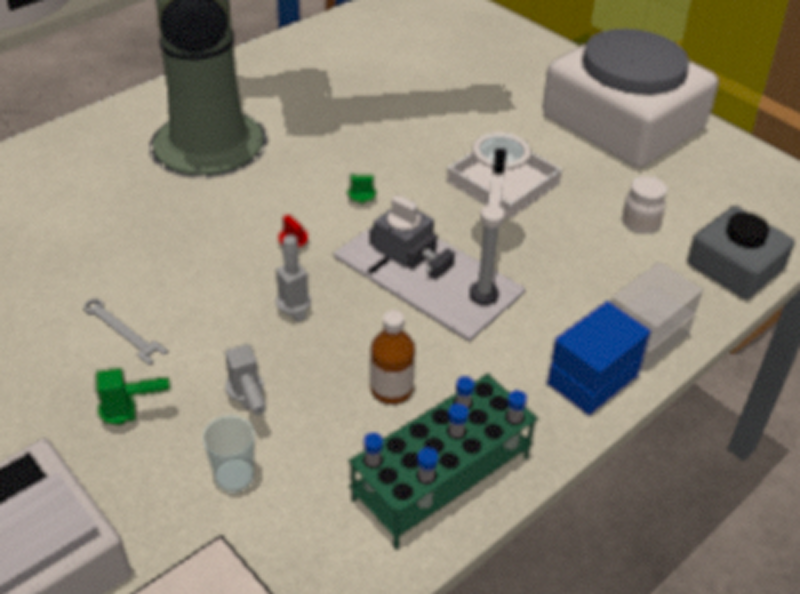

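View pics/side0c.png

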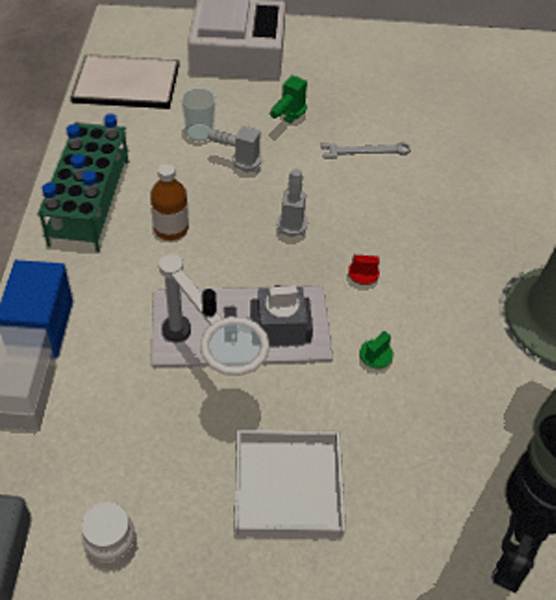

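The scene view shows the grey elbow at px (195,254), the straight fitting at (217,213), the plug at (266,184), the post foot at (301,218), and the knob at (308,160). The side view has them at (264,140), (287,177), (283,222), (225,238) and (242,223), with the tray at (286,324) and the lens at (256,246). The network's best elbow outlet_tip in the scene view (162,257) is the green look-alike, so I'll use (202,268).

```bash
python3 - <<'E'
from h import *
fs=grab_frame("scene");fd=grab_frame("side")
for n,a,b in[("plug_mid",(266,183),(283,222)),("port",(268,186),(283,226)),("elbow_mid",(195,256),(264,142)),("tip",(203,269),(243,134)),("straight",(221.5,217),(287,177)),("tray",(309,170),(285,324)),("knob",(307,161),(242,224)),("lens",(308,156),(255,246)),("bottle",(261,243),(221,168)),("beaker",(191,289),(237,121)),("posttop",(305,184),(223,203))]:
    p,e=tri(ray(fs,a),ray(fd,b));print(n,p.round(3),round(e,4))
print("postbase",onz(fs,(301,218),.015),onz(fd,(225,238),.015))
E
```

```text
plug_mid [0.483 0.069 0.086] 0.0022
port [0.485 0.075 0.071] 0.0038
elbow_mid [ 0.568 -0.318  0.038] 0.0009
tip [ 0.643 -0.337  0.054] 0.005
straight [ 0.481 -0.145  0.045] 0.0055
tray [ 0.459  0.342 -0.004] 0.0054
knob [0.588 0.17  0.199] 0.0064
lens [0.549 0.219 0.176] 0.0075
bottle [ 0.693 -0.14   0.078] 0.005
beaker [ 0.675 -0.408  0.049] 0.001
posttop [0.652 0.09  0.178] 0.001
postbase [0.65091639 0.0909535  0.015     ] [0.65440018 0.09136215 0.015     ]
```

```bash
python3 - <<'E'
from h import *
s=get_state();move_l(list(s["position"][:2])+[.33],.3)
movep([.484,.05,.30],down(.11+np.pi/2))
s=get_state();print(s["clock"],s["position"],s["q"])
f,T=wristf();print(np.round(f["T_tool_cam"],3).tolist(),f["fx"],f["k1"])
cv2.imwrite("pics/w1.png",f["img"][:,:,::-1])
for n,z in[("port",.074),("plug_mid",.087),("rig",0),("tray_in",.005),("lens_knob",.203),("lens",.178)]:
    print(n,[(d["centre"],onz(f,d["centre"],z,T).round(4),round(d["score"],2)) for d in tip_of("wrist",n)])
E
```

```text
3.7833 [0.48384236 0.05058958 0.29981559] [-4.78355022e-02  1.69139988e-01 -2.23963329e-01  1.17812072e+00
  2.23068811e-04 -1.58649943e-01]
[[1.0, 0.0, 0.0, -0.0], [-0.0, 0.964, 0.267, -0.068], [-0.0, -0.267, 0.964, -0.142], [0.0, 0.0, 0.0, 1.0]] 274.85428087780673 0.0017851520817865573
port []
plug_mid [([276.9, 172.3], array([0.485 , 0.0711, 0.087 ]), 0.89), ([315.8, 55.2], array([0.3406, 0.099 , 0.087 ]), 0.81), ([196.0, 56.7], array([ 0.3579, -0.0412,  0.087 ]), 0.76), ([414.0, 265.6], array([0.5995, 0.2857, 0.087 ]), 0.22)]
rig [([271.4, 160.3], array([0.4832, 0.0667, 0.    ]), 0.67)]
tray_in [([444.0, 165.9], array([0.4608, 0.3434, 0.005 ]), 0.96)]
lens_knob [([368.3, 302.1], array([0.5854, 0.171 , 0.203 ]), 0.8)]
lens [([410.4, 266.4], array([0.5539, 0.2199, 0.178 ]), 0.63)]
```

View pics/w1.png

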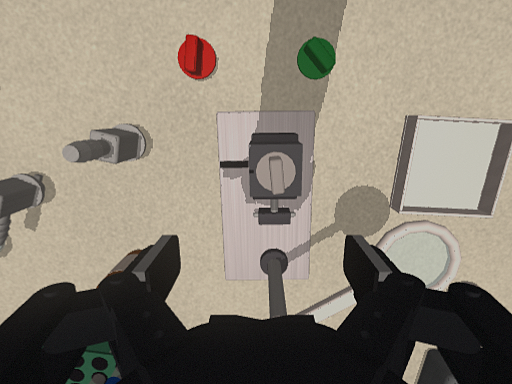

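The wrist view shows the plug grip at about (271,158) to (281,188), the base plate corners at (217,112), (315,112), (309,280) and (225,280), the rib at (220,164) to (248,164), and the tray at the right. I'll get the axes from these and segment the grip.

```bash
python3 - <<'E'
from h import *
f,T=wristf()
c=[onz(f,p,.012,T)[:2] for p in[(217,112),(315,112),(309,280),(225,280)]]
print(np.round(c,4)); a=np.array(c)
for i,j in[(0,3),(1,2)]: v=a[j]-a[i];print("len",np.linalg.norm(v),"ang",np.arctan2(v[1],v[0]))
for i,j in[(0,1),(3,2)]: v=a[j]-a[i];print("len",np.linalg.norm(v),"ang",np.arctan2(v[1],v[0])-np.pi/2)
r=[onz(f,p,.02,T)[:2] for p in[(220,164),(248,164)]];print("rib",r)
print("postbase",onz(f,(273,262),.03,T))
i=f["img"][145:205,250:305].astype(int)
cv2.imwrite("pics/w1c.png",cv2.resize(i[:,:,::-1].astype(np.uint8),None,fx=8,fy=8,interpolation=2))
E
```

```text
[[ 0.4183 -0.0243]
 [ 0.402   0.1222]
 [ 0.6875  0.1583]
 [ 0.704   0.0094]]
len 0.28773655806763454 ang 0.11721666040890784
len 0.2877817808558556 ang 0.1257510421667956
len 0.14736946475961146 ang 0.11082860384669391
len 0.14982564756134126 ang 0.11070143783054687
rib [array([ 0.49504397, -0.01318499]), array([0.49023961, 0.02998423])]
postbase [0.64883558 0.08810642 0.03      ]
```

View pics/w1c.png

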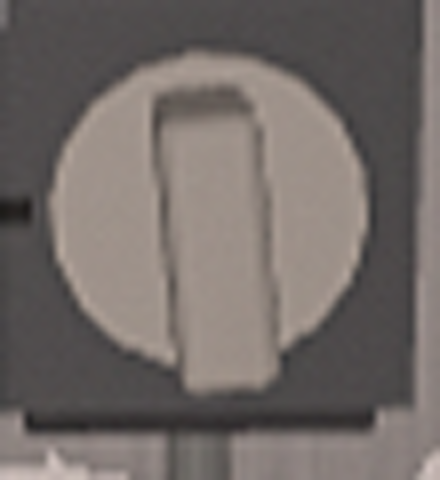

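The crop shows the grip's top face with corners at about (270.4,159.4), (282.6,159.4), (284.7,193) and (273.1,193.7) in full-image pixels.

```bash
python3 - <<'E'
from h import *
f,T=wristf()
c=np.array([onz(f,p,.114,T)[:2] for p in[(270.4,159.4),(282.6,159.4),(284.7,193),(273.1,193.7)]])
print(c.round(4),c.mean(0).round(4))
v=(c[3]+c[2]-c[0]-c[1])/2;print(np.linalg.norm(v),np.arctan2(v[1],v[0]),np.linalg.norm(c[1]-c[0]))
# flange circle centre z=.080: extents
print("flange",onz(f,(276,169),.080,T).round(4))
# camera-consistent port from the block top edges z=.074: left/right/near/far
E
```

```text
[[0.4653 0.0589]
 [0.4636 0.0734]
 [0.5049 0.0815]
 [0.5074 0.0673]] [0.4853 0.0703]
0.042520364496450046 0.19549985464443512 0.014650342638700312
flange [0.4823 0.0696 0.08  ]
```

```bash
python3 - <<'E'
from h import *
r=down(.195+np.pi/2)
movep([.4853,.0703,.17],r)
print("touch",move_l([.4853,.0703,.087],.08,until_force=8))
grab(40);s=get_state();print(s["finger_gap"]*85,s["position"],s["contact_force"])
move_l([.4853,.0703,.14],.06);s=get_state();print(s["finger_gap"]*85,s["contact_force"])
move_l([.4853,.0703,.27],.2)
f,T=wristf()
movep([.460,.342,.27],down(.1+np.pi/2));
move_l([.460,.342,.09],.2)
print("touch",move_l([.460,.342,.029],.05,until_force=4));s=get_state();print(s["position"],s["finger_gap"])
let_go();move_l([.460,.342,.28],.25)
movep([.4843,.045,.30],down(.117+np.pi/2))
f,T=wristf();cv2.imwrite("pics/w2.png",f["img"][:,:,::-1]);np.savez("w2.npz",T=T)
cv2.imwrite("pics/w2c.png",cv2.resize(f["img"][100:220,200:330,::-1],None,fx=5,fy=5,interpolation=2))
print("port",[(d["centre"],onz(f,d["centre"],.074,T).round(4),round(d["score"],2)) for d in tip_of("wrist","port")],get_state()["clock"])
print("plug",[(d["centre"],onz(f,d["centre"],.03,T).round(4),round(d["score"],2)) for d in tip_of("wrist","plug_mid")])
E
```

```text
touch False
15.304385212287825 [0.48550622 0.07028419 0.08718256] [ 0.56572305 -0.42717819  2.33956377]
15.42246843669719 [0.71916748 0.05800833 0.45759208]
touch True
[0.45961446 0.34175786 0.03218603] 0.18302328006814675
port [([281.4, 167.6], array([0.4806, 0.0725, 0.074 ]), 0.8), ([447.2, 166.5], array([0.4527, 0.2954, 0.074 ]), 0.33)] 14.7583
plug [([458.2, 171.5], array([0.4626, 0.3452, 0.03  ]), 0.71), ([321.7, 59.8], array([0.3332, 0.1111, 0.03  ]), 0.61), ([199.5, 53.8], array([ 0.3455, -0.0558,  0.03  ]), 0.58)]
```

View pics/w2c.png

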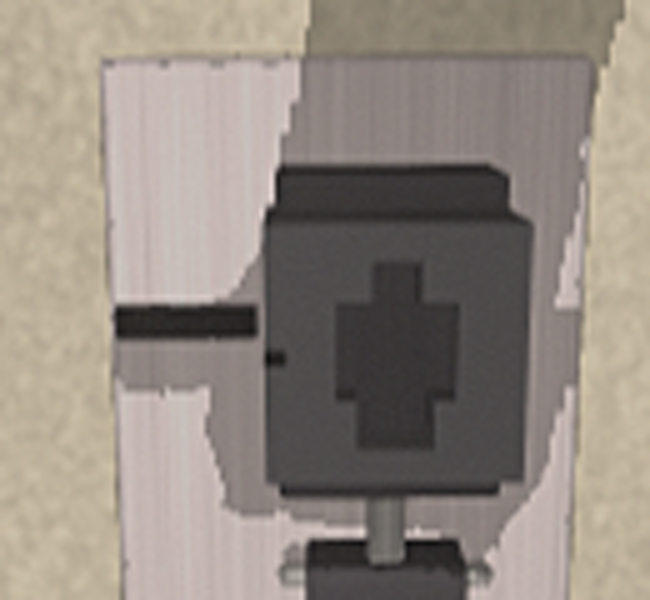

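The crop (scale 5, offset (200,100)) shows an empty port, and the network places the plug in the tray at (0.463,0.345). The block top corners are at (267,214), (532,222), (524,484) and (268,483). The narrow slot's end is at (373–422,262), the wide slot's end at (358–435,450), and the bore spans x 335–460. The index mark is at (275,358).

```bash
python3 - <<'E'
from h import *
f,T=wristf()
P=lambda x,y,z=.074:onz(f,(200+(x-2)/5,100+(y-2)/5),z,T)[:2]
c=np.array([P(267,214),P(532,222),P(524,484),P(268,483)]);print("block",c.round(4),c.mean(0).round(4),[np.linalg.norm(c[i]-c[i-1]).round(4) for i in range(4)])
n=(P(373,262)+P(422,262))/2;w=(P(358,450)+P(435,450))/2;v=w-n
print("slots",n,w,np.linalg.norm(v),"ang",np.arctan2(v[1],v[0]),(n+w)/2)
b=np.array([P(335,302),P(335,400),P(460,302),P(460,400)]);print("bore",b.mean(0),np.linalg.norm(b[2]-b[0]))
a=P(116,322,.02);e=P(257,322,.02);d=a-e;print("rib",np.arctan2(d[1],d[0])+np.pi/2,a,e)
u=np.array([np.cos(.117),np.sin(.117)])
# elbow overview
movep([.545,-.27,.34],down(-.25+np.pi/2))
f,T=wristf();cv2.imwrite("pics/w3.png",f["img"][:,:,::-1])
for n,z in[("elbow_mid",.045),("outlet_tip",.06),("elbow",0),("straight_mid",.045),("bottle_mid",.075),("beaker_mid",.045)]:
    print(n,[(np.round(d["centre"]),onz(f,d["centre"],z,T).round(4),round(d["score"],2)) for d in tip_of("wrist",n)])
E
```

```text
block [[0.4516 0.0309]
 [0.4454 0.1009]
 [0.5172 0.1104]
 [0.5254 0.0394]] [0.4849 0.0704] [np.float64(0.0742), np.float64(0.0703), np.float64(0.0724), np.float64(0.0715)]
slots [0.46009549 0.06692778] [0.51166852 0.07372248] 0.05201870956818992 ang 0.13099466085659667 [0.485882   0.07032513]
bore [0.48414756 0.07022742] 0.033671786593611946
rib 0.11909400583856122 [ 0.49521371 -0.01293549] [0.49001987 0.03046938]
elbow_mid [(array([126., 156.]), array([ 0.4866, -0.4763,  0.045 ]), 0.89), (array([240., 177.]), array([ 0.5634, -0.3094,  0.045 ]), 0.59)]
outlet_tip [(array([173., 169.]), array([ 0.5226, -0.4047,  0.06  ]), 0.84), (array([236., 229.]), array([ 0.643 , -0.3374,  0.06  ]), 0.56)]
elbow [(array([236., 176.]), array([ 0.5689, -0.3218,  0.    ]), 0.94), (array([136., 153.]), array([ 0.4862, -0.4812,  0.    ]), 0.58)]
straight_mid [(array([324.,  97.]), array([ 0.475 , -0.1545,  0.045 ]), 0.58)]
bottle_mid [(array([359., 234.]), array([ 0.6955, -0.1458,  0.075 ]), 0.78)]
beaker_mid [(array([202., 252.]), array([ 0.6765, -0.4092,  0.045 ]), 0.64)]
```

View pics/w3.png

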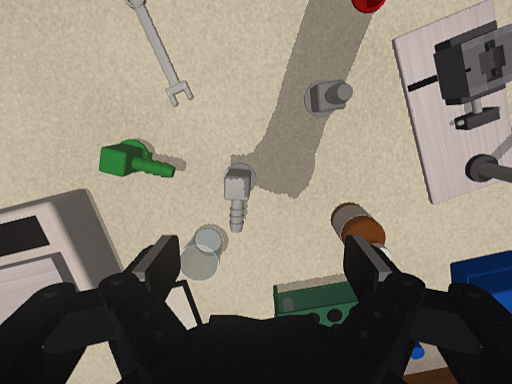

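The wrist view shows the steel elbow at (238,183) with its outlet towards (236,229), the green look-alike at (125,160), the beaker at (205,252) and the bottle at (358,225). I'll take a closer look at the elbow.

```bash
python3 - <<'E'
from h import *
movep([.55,-.31,.25],down(-.24+np.pi/2))
f,T=wristf();np.savez("w4.npz",T=T);cv2.imwrite("pics/w4.png",f["img"][:,:,::-1])
for n,z in[("elbow_mid",.045),("outlet_tip",.06),("elbow",0)]:
    print(n,[(np.round(d["centre"]),onz(f,d["centre"],z,T).round(4),round(d["score"],2)) for d in tip_of("wrist",n)])
cv2.imwrite("pics/w4c.png",cv2.resize(f["img"][110:260,180:340,::-1],None,fx=4,fy=4,interpolation=2))
E
```

```text
elbow_mid [(array([120., 156.]), array([ 0.4882, -0.4794,  0.045 ]), 0.97), (array([265., 184.]), array([ 0.5677, -0.3099,  0.045 ]), 0.73)]
outlet_tip [(array([178., 170.]), array([ 0.5215, -0.4081,  0.06  ]), 0.64), (array([256., 248.]), array([ 0.6462, -0.3405,  0.06  ]), 0.59)]
elbow [(array([139., 152.]), array([ 0.4896, -0.4748,  0.    ]), 0.88), (array([263., 180.]), array([ 0.5724, -0.3129,  0.    ]), 0.59)]
```

View pics/w4c.png

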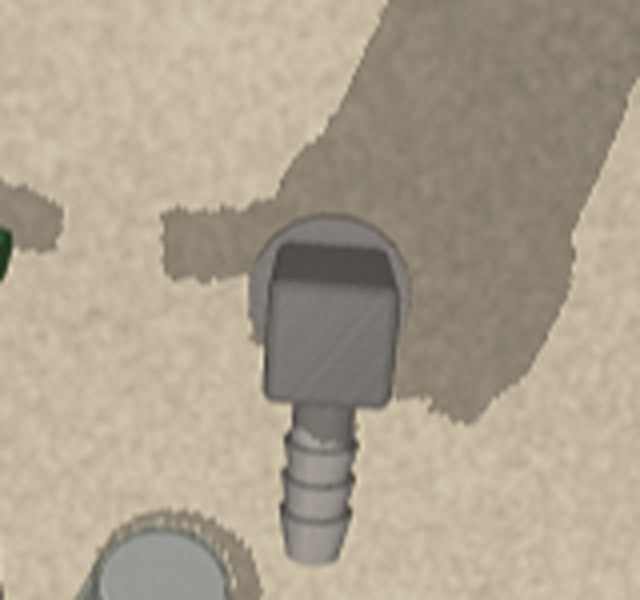

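The crop (scale 4, offset (180,110)) shows the elbow's top face with corners at (271,279), (398,285), (391,404) and (264,401), and the outlet tip at (312,550).

```bash
python3 - <<'E'
from h import *
f,T=wristf()
P=lambda x,y,z:onz(f,(180+(x-1.5)/4,110+(y-1.5)/4),z,T)[:2]
c=np.array([P(271,279,.09),P(398,285,.09),P(391,404,.09),P(264,401,.09)])
C=c.mean(0);v=(c[3]+c[2]-c[0]-c[1])/2;w=(c[1]+c[2]-c[0]-c[3])/2
a1=np.arctan2(v[1],v[0]);a2=np.arctan2(w[1],w[0])-np.pi/2;t=P(312,555,.06);d=t-C
print(C,a1,a2,np.linalg.norm(v),np.linalg.norm(w),"tip",t,np.linalg.norm(d),np.arctan2(d[1],d[0]))
a=(a1+a2)/2 if abs(a1-a2)<.1 else a2
a=np.mean([a,np.arctan2(d[1],d[0])]);print("yaw",a)
r=down(a+np.pi/2)
movep([*C,.14],r)
print("touch",move_l([*C,.051],.08,until_force=8))
grab(80);s=get_state();print(s["finger_gap"]*85,s["position"],s["wrist_torque"])
move_l([*C,.27],.2)
s=get_state();print(s["contact_force"],s["finger_gap"]*85,s["clock"])
# carry to above port
movep([.485,.0703,.25],down(.119+np.pi/2))
s=get_state();print(s["position"],s["clock"],s["q"],s["contact_force"],s["wrist_torque"])
f,T=wristf();cv2.imwrite("pics/w5.png",f["img"][:,:,::-1])
E
```

```text
[ 0.5719942  -0.31456985] -0.2939787130143333 -0.2752640656677956 0.036365752589678904 0.03674321728705238 tip [ 0.65116526 -0.34027901] 0.0832407160871162 -0.31398699508174077
yaw -0.2993041922114026
touch False
36.91543080637341 [ 0.57240855 -0.31473897  0.05152564] [ 0.160448   -0.05503428 -0.01879146]
[-0.56217059  0.54899521 -3.66553896] 37.208465452740164 20.6833
[0.4858567  0.06952336 0.25015397] 22.15 [-8.13297643e-03  2.03136692e-01 -3.09526791e-01  1.05722307e+00
 -4.20034696e-04 -1.25896428e-01] [ 0.26594803 -0.56857025 -3.19748049] [-0.01162168  0.03680719 -0.01093003]
```

View pics/w5.png

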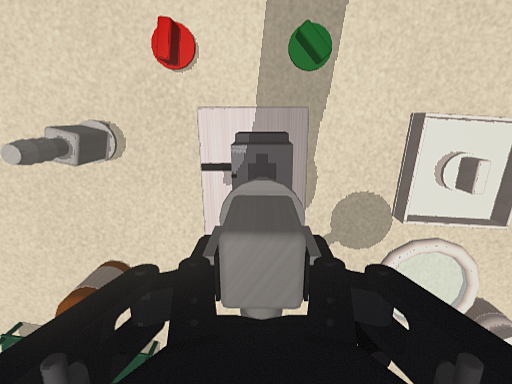

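The view shows the elbow in the grip, with its top face at about (221–303, 232–307), the port ahead at (262,165) and the plug inside the tray at (467,173). Next I'll compare the in-hand elbow centre with the TCP for camera bias and insert with force guards.

```bash
python3 - <<'E'
from h import *
f,T=wristf();s=get_state();z=s["position"][2]+.0385
g=cv2.cvtColor(f["img"],cv2.COLOR_RGB2GRAY)
for r in(270,285,298): 
    row=g[r].astype(int);print(r,row[208:232].tolist(),row[292:316].tolist())
yw=.119;ex=np.array([np.cos(yw),np.sin(yw)]);ey=np.array([-ex[1],ex[0]])
for p in[(224,234),(303,234),(303,307),(221,307)]:
    d=onz(f,p,z,T)[:2]-s["position"][:2];print(p,"along x",d@ex,"y",d@ey)
p=[onz(f,q,.074,T)[:2] for q in[(233,145),(292,145)]]
print(f["cx"],f["cy"])
E
```

```text
270 [36, 33, 32, 32, 33, 32, 35, 40, 35, 40, 26, 41, 117, 115, 115, 118, 122, 127, 129, 128, 125, 127, 127, 125] [122, 122, 122, 122, 120, 121, 116, 115, 115, 112, 112, 112, 36, 22, 33, 36, 38, 27, 25, 28, 30, 26, 28, 28]
285 [30, 27, 27, 29, 29, 27, 25, 33, 36, 36, 32, 23, 79, 115, 110, 112, 113, 116, 123, 124, 123, 125, 125, 123] [123, 122, 122, 123, 123, 116, 113, 109, 110, 108, 112, 58, 14, 33, 33, 37, 31, 21, 26, 23, 28, 24, 27, 26]
298 [24, 28, 23, 26, 27, 21, 37, 142, 22, 29, 30, 25, 51, 112, 110, 111, 115, 118, 120, 126, 125, 124, 125, 122] [118, 119, 119, 120, 120, 118, 114, 113, 109, 108, 85, 75, 16, 26, 28, 33, 143, 8, 22, 23, 22, 24, 24, 23]
(224, 234) along x -0.021443355818908084 y -0.015476609993863546
(303, 234) along x -0.021398015099336372 y 0.016932164535870996
(303, 307) along x 0.013763923844745654 y 0.01829941798185998
(221, 307) along x 0.013715367069446961 y -0.018140881411132258
261.43084806540844 191.99903724026106
```

Lateral bias is negligible (0.3 mm). The fore-aft reading suggests a small camera tilt that mostly cancels between the elbow and port views, so I'll shift about 1 mm in -x and insert with a force-guarded search.

```bash
cat > ins.py <<'E'
from h import *
yw=.119;ex=np.array([np.cos(yw),np.sin(yw)]);ey=np.array([-ex[1],ex[0]])
base=np.array([.4849,.0703])-.001*ex
r=down(yw+np.pi/2)
move_l([*base,.135],.1,rot=r)
sleep(.3);s=get_state();print("settled",s["position"],s["clock"])
ok=False
for dx,dy in[(0,0),(1.2,0),(-1.2,0),(0,1.2),(0,-1.2),(2.2,0),(1.2,1.2),(1.2,-1.2),(-1.2,1.2),(-1.2,-1.2),(-2.2,0)]:
    p=base+(dx*ex+dy*ey)/1000
    if (dx,dy)!=(0,0): move_l([*p,.1285],.05)
    hit=move_l([*p,.1085],.04,until_force=8)
    s=get_state();print(dx,dy,hit,s["position"].round(4),s["contact_force"].round(1),round(s["clock"],2))
    if s["position"][2]<.113: ok=True;break
print(ok)
E
python3 ins.py
```

```text
settled [0.48408286 0.07020805 0.13528706] 23.85
0 0 True [0.4846 0.0702 0.1249] [-0.1 -0.3  5.7] 24.24
1.2 0 True [0.4857 0.0705 0.1242] [ 2.4  0.5 -3.2] 24.76
-1.2 0 True [0.4833 0.0701 0.125 ] [ 0.6 -0.2  5. ] 25.27
0 1.2 True [0.4842 0.0715 0.1248] [-0.4  0.3  4.5] 25.79
0 -1.2 True [0.4844 0.069  0.1247] [-0.4  0.3  5.5] 26.31
2.2 0 True [0.4867 0.0706 0.1237] [ 2.8  0.3 -4. ] 26.84
1.2 1.2 True [0.4855 0.0714 0.1243] [ 0.4 -0.9  3.8] 27.37
1.2 -1.2 True [0.4857 0.0693 0.1242] [-0.   0.3  5.8] 27.9
-1.2 1.2 True [0.4833 0.0712 0.1243] [ 0.7 -0.8  3.8] 28.44
-1.2 -1.2 True [0.4833 0.069  0.1242] [0.1 0.3 4.5] 28.98
-2.2 0 True [0.482  0.0699 0.1243] [-1.4 -0.3  5.8] 29.5
False
```

The +x tries went deeper and the port pushed the part towards +x, so I'll continue in that direction.

```bash
sed -i 's/for dx,dy in\[.*\]:/for dx,dy in[(3.3,0),(4.4,0),(3.3,1),(3.3,-1),(5.5,0),(4.4,1),(4.4,-1)]:/; /^move_l/d;/^sleep/d' ins.py; sed -i 's/^ok=False/move_l([*(base+.0033*ex),.1285],.05);ok=False/' ins.py; python3 ins.py; python3 - <<'E'
from h import *
f,T=wristf();cv2.imwrite("pics/w6.png",cv2.resize(f["img"][100:320,150:370,::-1],None,fx=2.7,fy=2.7,interpolation=2))
f=grab_frame("side");cv2.imwrite("pics/s6.png",f["img"][:,:,::-1])
E
```

```text
3.3 0 True [0.4881 0.0706 0.1233] [ 0.9 -0.1  4.4] 30.35
4.4 0 True [0.4888 0.0708 0.123 ] [0.6 0.1 3.4] 30.92
3.3 1 True [0.4878 0.0714 0.1231] [0.7 0.1 3.7] 31.48
3.3 -1 True [0.4879 0.0697 0.123 ] [0.5 0.  3.1] 32.04
5.5 0 True [0.49   0.0708 0.1224] [0.4 0.2 3.9] 32.62
4.4 1 True [0.4889 0.0717 0.1225] [-0.1  0.5  3.3] 33.21
4.4 -1 True [0.4891 0.0697 0.1224] [0.2 0.6 2.7] 33.79
False
```

View pics/w6.png

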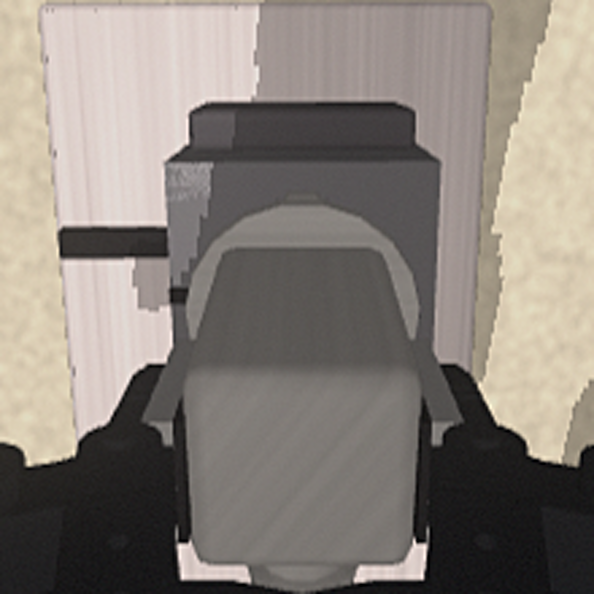

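```bash
python3 - <<'E'
import cv2
i=cv2.imread("pics/s6.png");cv2.imwrite("pics/s6c.png",cv2.resize(i[150:270,210:350],None,fx=5,fy=5,interpolation=2))
E
```

```text
(no output)
```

View pics/s6c.png

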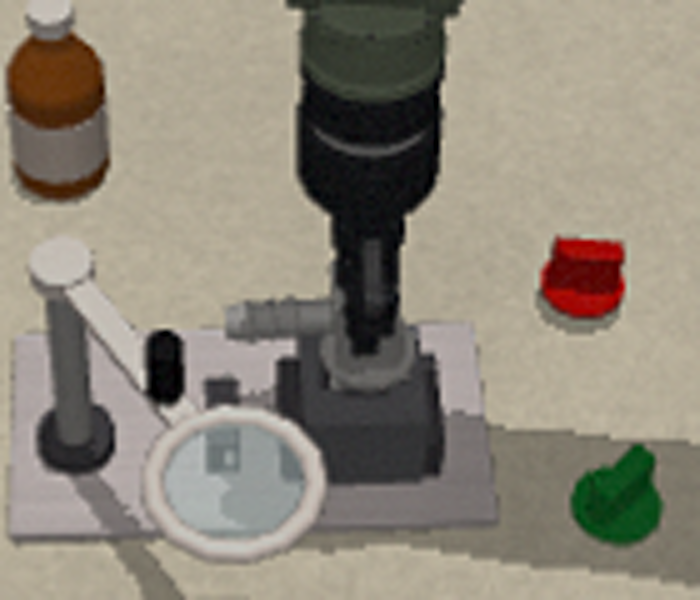

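The wrist crop shows the elbow upright and laterally centred on the block (both about 303). It has slid a few mm up in the grip, and a sliver of the narrow slot shows beyond the flange at (303,197), so it is now too far in +x. The side view confirms it stands on the mouth with its outlet towards the post. I'll compute the offset within this one picture.

```bash
python3 - <<'E'
from h import *
f,T=wristf();s=get_state();print(s["position"],s["eef_rot"],s["finger_gap"]*85)
yw=.119;ex=np.array([np.cos(yw),np.sin(yw)]);ey=np.array([-ex[1],ex[0]])
m=R.from_rotvec(s["eef_rot"]).as_matrix();print("jaw yaw-90",np.arctan2(m[1,0],m[0,0])-np.pi/2, "tool z",m[:,2])
P=lambda x,y,z:onz(f,(150+(x-.85)/2.7,100+(y-.85)/2.7),z,T)[:2]
b=(P(167,160,.074)+P(440,160,.074))/2; 
v=P(440,160,.074)-P(167,160,.074);print("block w",np.linalg.norm(v),"ang",np.arctan2(v[1],v[0])-np.pi/2)
for zt in(.101,.102):
    fl=P(303,204,zt);L=P(187,300,zt);Rr=P(420,300,zt)
    print("flange width",np.linalg.norm(Rr-L),"flange far x",fl@ex,"ctr y",((L+Rr)/2)@ey)
    print("block centre",b@ex+.036,b@ey,"elbow centre x",fl@ex+.028,"diff",fl@ex+.028-b@ex-.036)
print("slot end",P(303,196,.074)@ex,"TCP",s["position"][:2]@ex,s["position"][:2]@ey)
c=f["img"][160:185,235:290];cv2.imwrite("pics/w6d.png",cv2.resize(c[:,:,::-1],None,fx=10,fy=10,interpolation=2))
E
```

```text
[0.48907051 0.06967379 0.12244443] [-2.07624141 -2.33976111  0.01748604] 36.90086549414919
jaw yaw-90 0.11918377544666714 tool z [-1.74449564e-02  5.34463204e-04 -9.99847682e-01]
block w 0.0707762658356956 ang 0.1189514463611212
flange width 0.054497884150422296 flange far x 0.4603371455438194 ctr y 0.011427897293217651
block centre 0.49000057472126457 0.011546071393334759 elbow centre x 0.4883371455438194 diff -0.0016634291774451845
flange width 0.05416771887370077 flange far x 0.4601422343061883 ctr y 0.011422327448138841
block centre 0.49000057472126457 0.011546071393334759 elbow centre x 0.4881422343061883 diff -0.0018583404150762858
slot end 0.4634644938547039 TCP 0.49388335754095997 0.011118920874055575
```

```bash
cat > ins2.py <<'E'
from h import *
yw=.119;ex=np.array([np.cos(yw),np.sin(yw)]);ey=np.array([-ex[1],ex[0]])
base=np.array([.4849,.0703])-.001*ex;r=down(yw+np.pi/2)
def tilt(): m=R.from_rotvec(get_state()["eef_rot"]).as_matrix();return m[:,2].round(4)
p=get_state()["position"];grab(120)
move_l([*(base+.006*ex),.129],.05,rot=r);sleep(.15);print("tilt free",tilt(),get_state()["position"].round(4))
for dx,dy in[(6,0),(7,0),(5,0),(6,1),(6,-1),(8,0)]:
    q=base+(dx*ex+dy*ey)/1000
    if get_state()["position"][2]<.1265: move_l([*q,.1275],.05)
    hit=move_l([*q,.1055],.03,until_force=6)
    s=get_state();print(dx,dy,hit,s["position"].round(4),s["contact_force"].round(1),tilt(),round(s["clock"],2))
    if s["position"][2]<.116: break
E
python3 ins2.py
```

```text
tilt free [-0.0014 -0.     -1.    ] [0.4892 0.0709 0.1285]
6 0 True [0.4905 0.071  0.1219] [ 2.6  0.5 -4.6] [ 1.1e-03  3.0e-04 -1.0e+00] 35.01
7 0 True [0.492  0.0707 0.1091] [ 3.4 -0.  -5.3] [ 3.e-04 -7.e-04 -1.e+00] 35.88
```

It entered (TCP z 0.109). A slight +x push remains, so I'll follow it and seat.

```bash
cat > ins3.py <<'E'
from h import *
yw=.119;ex=np.array([np.cos(yw),np.sin(yw)]);ey=np.array([-ex[1],ex[0]])
base=np.array([.4849,.0703])-.001*ex
for dx in(7.4,8):
    q=base+dx*ex/1000
    hit=move_l([*q,.1015],.03,until_force=8)
    s=get_state();print(dx,hit,s["position"].round(4),s["contact_force"].round(1),s["wrist_torque"].round(2),round(s["clock"],2))
    if s["contact_force"][2]>2: break
f,T=wristf();cv2.imwrite("pics/w7.png",cv2.resize(f["img"][100:320,150:370,::-1],None,fx=2.7,fy=2.7,interpolation=2))
E
python3 ins3.py
```

```text
7.4 True [0.4925 0.0707 0.1077] [-1.1 -0.6  7.9] [-0.04  0.18 -0.01] 36.08
```

```bash
cat > ins4.py <<'E'
from h import *
yw=.119;ex=np.array([np.cos(yw),np.sin(yw)]);ey=np.array([-ex[1],ex[0]])
base=np.array([.4849,.0703])-.001*ex
z=get_state()["position"][2]
for dx,dy in((7,0),(6.4,0),(7,.6),(7,-.6)):
    q=base+(dx*ex+dy*ey)/1000
    move_l([*q,z+.001],.03)
    hit=move_l([*q,z-.006],.03,until_force=14)
    s=get_state();z=s["position"][2];print(dx,dy,hit,s["position"].round(4),s["contact_force"].round(1),s["wrist_torque"].round(2),round(s["clock"],2))
f,T=wristf();cv2.imwrite("pics/w8.png",cv2.resize(f["img"][100:320,150:370,::-1],None,fx=2.7,fy=2.7,interpolation=2))
f=grab_frame("side");cv2.imwrite("pics/s8.png",f["img"][:,:,::-1])
E
python3 ins4.py
```

```text
7 0 True [0.4924 0.0708 0.1076] [-2.7  0.  10.5] [-0.05  0.54  0.06] 36.59
6.4 0 True [0.4921 0.0708 0.1075] [-1.8 -0.4 11.3] [-0.05  0.44  0.02] 37.08
7 0.6 True [0.4919 0.0711 0.1073] [-1.8 -0.4 11.1] [-0.06  0.57  0.07] 37.54
7 -0.6 True [0.4918 0.0708 0.1073] [-3.9 -0.7 12.2] [-0.02  0.62  0.01] 38.0
```

View pics/w8.png

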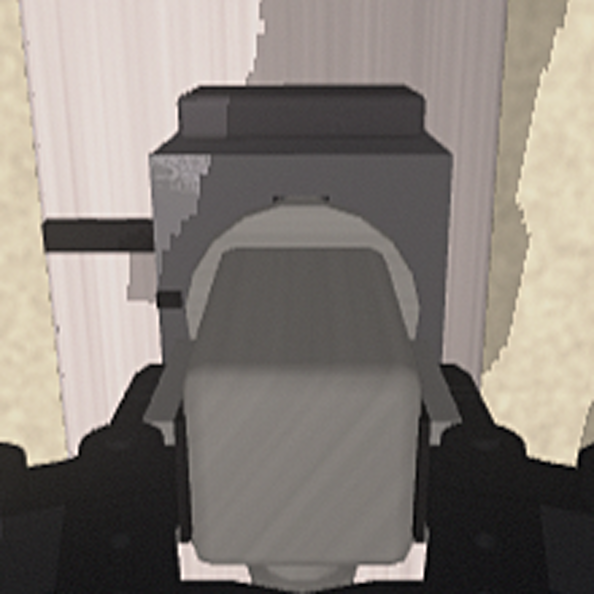

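The elbow sits about 15 mm deep and laterally centred, with the narrow slot just visible at (302,199). Contact is on the -x side, probably from the fore-aft grip offset jamming it. I'll release it so it settles under its own weight, re-centre, regrip and press.

```bash
cat > re.py <<'E'
from h import *
yw=.119;ex=np.array([np.cos(yw),np.sin(yw)]);ey=np.array([-ex[1],ex[0]])
base=np.array([.4849,.0703])-.001*ex;r=down(yw+np.pi/2)
let_go();q=base+.0015*ex
move_l([*q,.109],.05,rot=r)
f,T=wristf();cv2.imwrite("pics/w9.png",cv2.resize(f["img"][100:320,150:370,::-1],None,fx=2.7,fy=2.7,interpolation=2))
g=cv2.cvtColor(f["img"],cv2.COLOR_RGB2GRAY).astype(int)
print("col262",g[160:320,262].tolist())
print("row280",g[280,205:320].tolist())
grab(60);s=get_state();print(s["position"].round(4),s["contact_force"].round(1),s["finger_gap"]*85,s["clock"])
hit=move_l([*q,.101],.03,until_force=12)
s=get_state();print(hit,s["position"].round(4),s["contact_force"].round(1),s["wrist_torque"].round(2),s["clock"])
E
python3 re.py
```

```text
Traceback (most recent call last):
  File "re.py", line 1, in <module>
    from h import *
  File "h.py", line 1, in <module>
    from cell import *
  File "re.py", line 2, in <module>
    yw=.119;ex=np.array([np.cos(yw),np.sin(yw)]);ey=np.array([-ex[1],ex[0]])
NameError: name 'np' is not defined
```

Name clash with the `re` module; nothing moved. I'll rename the file.

```bash
mv re.py regrip.py; rm -rf __pycache__; python3 regrip.py
```

```text
col262 [48, 51, 57, 54, 55, 51, 57, 72, 84, 82, 82, 82, 83, 83, 83, 81, 83, 81, 81, 81, 79, 79, 74, 88, 116, 128, 129, 130, 130, 130, 129, 128, 130, 129, 125, 123, 125, 128, 110, 81, 78, 79, 78, 80, 80, 80, 81, 79, 80, 80, 78, 79, 79, 79, 79, 81, 80, 80, 80, 79, 80, 80, 78, 80, 79, 80, 80, 81, 80, 80, 80, 82, 79, 80, 79, 82, 88, 88, 94, 103, 106, 109, 112, 115, 117, 121, 121, 123, 120, 121, 119, 119, 120, 122, 123, 122, 122, 123, 121, 119, 122, 122, 119, 119, 118, 120, 120, 121, 120, 120, 118, 118, 119, 118, 116, 116, 115, 117, 116, 117, 120, 119, 122, 121, 120, 119, 120, 118, 116, 116, 117, 114, 115, 116, 116, 116, 116, 119, 116, 115, 116, 115, 114, 114, 114, 114, 115, 114, 113, 109, 99, 108, 122, 118, 119, 118, 118, 119, 126, 99]
row280 [191, 200, 202, 195, 195, 194, 197, 201, 205, 200, 195, 190, 194, 207, 72, 108, 109, 110, 113, 117, 120, 122, 121, 120, 122, 120, 120, 118, 120, 120, 119, 122, 120, 120, 120, 120, 121, 122, 122, 121, 122, 121, 119, 121, 118, 119, 119, 119, 118, 118, 116, 119, 116, 117, 116, 116, 116, 120, 119, 121, 120, 120, 118, 117, 117, 116, 118, 116, 117, 116, 117, 116, 118, 117, 117, 116, 116, 116, 116, 116, 118, 116, 119, 116, 114, 115, 116, 115, 116, 117, 119, 116, 113, 111, 104, 103, 81, 132, 208, 203, 201, 194, 193, 194, 199, 199, 197, 197, 195, 192, 194, 197, 198, 189, 184]
[0.4855 0.0702 0.1092] [-1.3 -0.5  2.5] 37.26873647505487 39.5
True [0.4856 0.0702 0.109 ] [-3.1 -0.7 11. ] [-0.    0.84  0.04] 39.7083
```

View pics/w9.png

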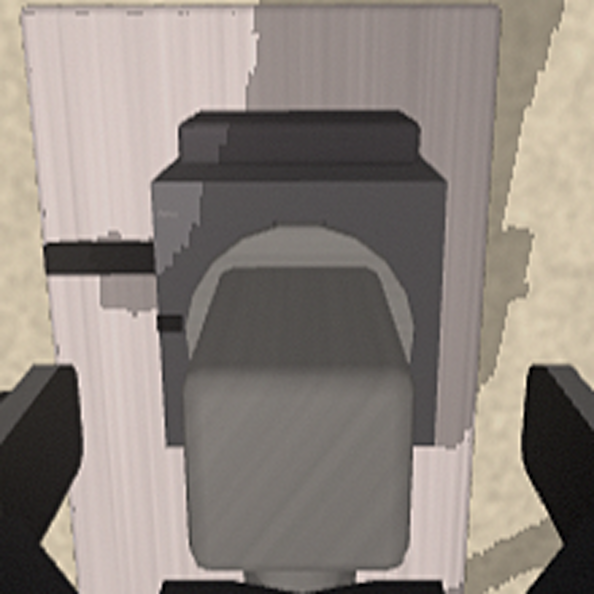

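The crop shows the elbow upright, flange flat over the block, laterally centred. Its top face shrank from 86 to 82.5 px on release, so it dropped about 3 mm and is now seated with its foot about 18 mm deep. Before turning I'll find the elbow axis relative to the TCP.

```bash
python3 - <<'E'
from h import *
f=grab_frame("wrist");Tt=np.array(f["T_tool_cam"])
ex=np.array([np.cos(.119),np.sin(.119)])
def off(pos,rows,dz):
    T=np.eye(4);T[:3,:3]=R.from_rotvec(down(.119+np.pi/2)).as_matrix();T[:3,3]=pos
    return [round(float((onz(f,(262,r),pos[2]+dz,T@Tt)[:2]-pos[:2])@ex),4) for r in rows]
print("w5",off(np.array([.4859,.0695,.2502]),(236,307),.0385))
print("w9 top",off(np.array([.4855,.0702,.1092]),(238.5,310),.146-.1092))
print("w9 flange far (expect -28+o)",off(np.array([.4855,.0702,.1092]),(183.5,),.084-.1092))
print("w9 block far (expect -36+o)",off(np.array([.4855,.0702,.1092]),(100+180/2.7,),.074-.1092))
print([(d["centre"],d["score"]) for d in (grab_frame("side"),tip_of("side","elbow_mid"))[1]][:3])
E
```

```text
w5 [-0.0206, 0.0136]
w9 top [-0.0187, 0.0166]
w9 flange far (expect -28+o) [-0.0272]
w9 block far (expect -36+o) [-0.0361]
[([280.1, 217.3], 0.66)]
```

Axis is within about 1 mm of the TCP. I'll turn clockwise in monitored steps, sinking 2 mm/rad.

```bash
cat > turn.py <<'E'
from h import *
import sys
yw=.119;p0=np.array([.4855,.0702])
def yaw(): m=R.from_rotvec(get_state()["eef_rot"]).as_matrix();return np.arctan2(m[1,0],m[0,0])-np.pi/2
move_l([*p0,.1088],.02);grab(100)
for k,t in enumerate(np.append(np.arange(.2,1.5,.2),[1.5,np.pi/2])):
    movep([*p0,.1088-.002*t],down(yw-t+np.pi/2))
    s=get_state();print(round(t,2),"turn",round(yw-yaw(),3),s["position"].round(4),"F",s["contact_force"].round(1),"M",s["wrist_torque"].round(2),round(s["finger_gap"]*85,1),round(s["clock"],2))
    if abs(s["wrist_torque"][2])>1.2 or np.linalg.norm(s["contact_force"])>45: print("STOP");break
E
python3 turn.py
```

```text
0.2 turn 0.2 [0.486  0.0702 0.1089] F [-1.4  0.1  7.1] M [-0.05  0.41 -0.05] 36.9 40.63
0.4 turn 0.4 [0.4861 0.0702 0.1085] F [-0.9 -0.1  7. ] M [-0.11  0.32 -0.03] 36.8 40.94
0.6 turn 0.6 [0.4862 0.0702 0.1081] F [-1.   0.2  6.5] M [-0.09  0.28 -0.07] 36.9 41.25
0.8 turn 0.8 [0.4863 0.0702 0.1077] F [-1.3 -0.3  5.9] M [-0.08  0.16 -0.1 ] 36.9 41.56
1.0 turn 1.0 [0.4863 0.0702 0.1073] F [-1.  -0.1  6.3] M [-0.1   0.13 -0.03] 36.4 41.87
1.2 turn 1.2 [0.4864 0.0702 0.1069] F [-1.1 -1.3  6.3] M [-0.18  0.12 -0.11] 36.8 42.17
1.4 turn 1.4 [0.4866 0.0701 0.1066] F [ 0.3 -1.1  5.8] M [-0.13  0.03 -0.05] 36.6 42.48
1.5 turn 1.5 [0.4866 0.0701 0.1064] F [-0.1 -0.1  4.7] M [-0.16  0.    0.  ] 37.3 42.73
1.57 turn 1.571 [0.4867 0.0701 0.1063] F [-0.3 -1.6  6. ] M [-0.2   0.05  0.12] 36.7 42.98
```

```bash
cat > rel.py <<'E'
from h import *
yw=.119-np.pi/2
let_go()
f,T=wristf();g=cv2.cvtColor(f["img"],cv2.COLOR_RGB2GRAY).astype(int)
print(get_state()["position"])
print("row280",[g[280,208:226].tolist(),g[280,294:312].tolist()]);print("col262 far",g[176:190,262].tolist(),g[228:246,262].tolist(),g[304:316,262].tolist())
p=get_state()["position"];move_l([*p[:2],.27],.25)
ex=np.array([np.cos(.119),np.sin(.119)])
f,T=wristf();print("wrist tip",[(onz(f,d["centre"],.113,T).round(4),round(d["score"],2)) for d in tip_of("wrist","outlet_tip")][:3],"mid",[(onz(f,d["centre"],.098,T).round(4),round(d["score"],2)) for d in tip_of("wrist","elbow_mid")][:3])
print("knob",[(onz(f,d["centre"],.203,T).round(4),round(d["score"],2)) for d in tip_of("wrist","lens_knob")][:2])
fs=grab_frame("scene");fd=grab_frame("side")
A={n:[(d["centre"],d["score"]) for d in tip_of("scene",n)][:4] for n in("outlet_tip","elbow_mid","lens_knob")}
B={n:[(d["centre"],d["score"]) for d in tip_of("side",n)][:4] for n in("outlet_tip","elbow_mid","lens_knob")}
for n in A:
    for a in A[n]:
        for b in B[n]:
            P,e=tri(ray(fs,a[0]),ray(fd,b[0]))
            if e<.012: print(n,P.round(4),round(e,4),round(a[1],2),round(b[1],2))
print(get_state()["clock"])
E
python3 rel.py
```

```text
[0.48544433 0.0702242  0.10558497]
row280 [[202, 207, 211, 207, 204, 199, 195, 193, 194, 194, 197, 201, 207, 212, 72, 111, 118, 119], [123, 124, 124, 126, 128, 126, 127, 124, 119, 117, 105, 82, 238, 215, 210, 211, 212, 214]]
col262 far [87, 86, 85, 85, 83, 84, 85, 81, 98, 124, 135, 134, 136, 137] [87, 87, 88, 87, 87, 88, 88, 88, 88, 92, 96, 103, 107, 113, 120, 121, 122, 123] [125, 126, 125, 122, 124, 122, 120, 114, 109, 118, 129, 128]
wrist tip [(array([ 0.4953, -0.0136,  0.113 ]), 0.66), (array([0.4825, 0.0812, 0.113 ]), 0.25)] mid [(array([0.4856, 0.0716, 0.098 ]), 0.73), (array([0.4807, 0.084 , 0.098 ]), 0.32)]
knob [(array([0.5887, 0.1724, 0.203 ]), 0.69)]
outlet_tip [ 0.5006 -0.0212  0.0992] 0.0051 0.73 0.78
elbow_mid [0.4582 0.3466 0.0028] 0.0062 0.72 0.72
elbow_mid [0.4518 0.3417 0.0014] 0.0085 0.64 0.72
lens_knob [0.5924 0.1676 0.1951] 0.0036 0.66 0.81
44.975
```

Released. The elbow sank about 3 mm, matching 2 mm/rad. The wrist view puts the outlet tip at (0.495,-0.014), direction within 0.01 rad of the rib. Now the magnifier: pivot near (0.654,0.091), knob near (0.588,0.172), which gives 105 mm radius as listed.

```bash
cat > mag.py <<'E'
from h import *
yw=.119;ex=np.array([np.cos(yw),np.sin(yw)]);port=np.array([.4855,.0702]);piv=port+.17*ex
k=np.array([.588,.1715]);d=k-piv;a0=np.arctan2(d[1],d[0]);a1=np.pi+yw;rr=.105
print("r",np.linalg.norm(d),"swing",a1-a0)
P=lambda a:piv+rr*np.array([np.cos(a),np.sin(a)])
O=lambda a:down(a-np.pi/2)
movep([*P(a0),.27],O(a0))
print("touch",move_l([*P(a0),.19],.12,until_force=6))
grab(25);s=get_state();print(s["finger_gap"]*85,s["contact_force"].round(1),s["position"].round(4))
if 15<s["finger_gap"]*85<26:
    for a in np.linspace(a0,a1,8)[1:]:
        move_l([*P(a),.19],.07,rot=O(a))
    sleep(.2);s=get_state();print(P(a1),s["position"].round(4),s["contact_force"].round(1),s["finger_gap"]*85)
print(s["clock"])
E
python3 mag.py
```

```text
r 0.10476389119304859 swing 1.0045935735870577
touch False
19.350075310007572 [-0.6  0.   1.6] [0.5881 0.1719 0.1903]
[0.55004031 0.07791676] [0.5504 0.0779 0.1903] [-2.5 -2.4  6.1] 19.166892961883256
49.8
```

```bash
cat > chk.py <<'E'
from h import *
let_go();p=get_state()["position"];move_l([*p[:2],.32],.2)
movep([.40,-.05,.36],down(.119+np.pi/2));sleep(.3)
fs=grab_frame("scene");fd=grab_frame("side");f,T=wristf()
for n in("lens","lens_knob","plug_mid","outlet_tip","elbow_mid","straight_mid","bottle_mid","beaker_mid","jar_mid"):
    A=[(d["centre"],d["score"]) for d in tip_of("scene",n)][:4];B=[(d["centre"],d["score"]) for d in tip_of("side",n)][:4]
    for a in A:
        for b in B:
            P,e=tri(ray(fs,a[0]),ray(fd,b[0]))
            if e<.01 and P[2]>-.02: print(n,P.round(4),round(e,4),round(a[1],2),round(b[1],2))
for n,z in(("lens",.178),("lens_knob",.203),("outlet_tip",.113),("plug_mid",.032)):
    print("wrist",n,[(onz(f,d["centre"],z,T).round(4),round(d["score"],2)) for d in tip_of("wrist",n)][:3])
m=silhouettes("wrist","lens")
for d in m[:2]:
    c=cv2.findContours(d["mask"].astype(np.uint8),0,2)[0];c=max(c,key=cv2.contourArea);e=cv2.fitEllipse(c);print("lens sil",e,onz(f,e[0],.178,T).round(4),d["score"])
print(get_state()["clock"])
E
python3 chk.py
```

```text
lens_knob [0.5489 0.0763 0.2009] 0.0036 0.8 0.93
plug_mid [ 0.3409 -0.0544  0.0383] 0.007 0.43 0.78
outlet_tip [ 0.519  -0.4058  0.0584] 0.0094 0.61 0.83
elbow_mid [0.495  0.0571 0.102 ] 0.0063 0.87 0.57
straight_mid [ 0.4816 -0.1476  0.0568] 0.0037 0.75 0.77
bottle_mid [ 0.6872 -0.1435  0.0708] 0.0049 0.81 0.62
beaker_mid [ 0.6652 -0.4036  0.0555] 0.005 0.6 0.77
beaker_mid [ 0.6257 -0.0721  0.333 ] 0.0073 0.34 0.77
jar_mid [0.6939 0.4576 0.0571] 0.0004 0.91 0.75
wrist lens [(array([0.4907, 0.0676, 0.178 ]), 0.77)]
wrist lens_knob [(array([0.5495, 0.0796, 0.203 ]), 0.63)]
wrist outlet_tip [(array([ 0.5003, -0.3711,  0.113 ]), 0.9), (array([ 0.6668, -0.1368,  0.113 ]), 0.66), (array([ 0.4954, -0.0092,  0.113 ]), 0.62)]
wrist plug_mid [(array([ 0.3459, -0.0553,  0.032 ]), 0.9), (array([0.46  , 0.3427, 0.032 ]), 0.89), (array([0.3302, 0.1106, 0.032 ]), 0.86)]
lens sil ((342.6764221191406, 262.5774841308594), (68.26591491699219, 108.23687744140625), 10.42845344543457) [0.5048 0.0707 0.178 ] 0.98
lens sil ((465.3457946777344, 214.44029235839844), (97.76782989501953, 104.99235534667969), 42.46538162231445) [0.4202 0.2097 0.178 ] 0.54
53.675
```

```bash
python3 -c "
from cell import *
sign_off()"
```

```text
the job is handed in; nothing more can be done
```

I finished all the steps and handed the job in at about 54 s. It reports no verdict, so what follows rests on my own checks.

**What I did**
- **Plug:** I pulled it out and left it in the white tray.
- **Elbow:** It jammed about 3 mm short of the port floor on the first fit. I let it settle under its own weight, regripped and seated it. I then turned it 1.571 rad clockwise and let go.
- **Magnifier:** I swung it about 1.0 rad by its knob, let go and moved clear.

**Last checks**
- **Plug:** The wrist camera puts it at (0.460, 0.343), in the middle of the tray.
- **Elbow:** It sank about 3 mm, as expected for a quarter turn. Its outlet was within about 0.01 rad of the rib direction when I released it.
- **Magnifier:** The knob ended within 0.5 mm of its target. The network reads the lens within about 3 mm sideways of centre over the port.
- **Bystanders:** The straight fitting, bottle and beaker read within about a centimetre of where they started. I have no earlier position for the jar to compare, and the robot never reached for it.

**Checks that disagreed or failed**
- **Turning torque:** The wrist torque read between steps was only about 0.1 N m, below the listed 0.2 to 0.4. I relied on the 3 mm sinking as proof that the thread turned.
- **First insertion tries:** About 18 guarded tries stopped on the port's mouth, because the elbow sat about 5 mm off in the grip. The contacts were light, set to stop at 6 to 8 N, with up to about 15 N when seating it.
- **Final outlet check:** After the swing, the scene and side networks matched only the green look-alike's outlet. The wrist camera still saw the right one over the rib.
- **Lens outline:** It read about 20 mm further out along the arm, possibly because the outline took in part of the arm.

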